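# Stack the nail header on the anvil's packing

### The job

One of the flat steel plates in the grooved wooden rack is the nail header: it has a single square hole in its middle. Slide it along its groove until a good third of it sticks out past the rack's open end, so that it can be gripped by its sides there, and stack it flat and squarely on the packing plate that lies on the nail anvil. Keep the packing plate in its place on the anvil and let go of the header.

Things in the scene. Friction and masses are not known exactly. Their poses are not given: they have to be found in the camera images.
- header_c (a point): Centre (half-way up) of the loose nail header: dark steel plate 100 x 44 x 6 mm, ~0.2 kg, one 16 mm square hole in its middle; x along its length, z up. It lies in one of the rack's grooves, top level with the ridges; like plates with two holes and with none lie in the others. Push its rear (+x) end with shut fingertips, or drag it by pressing on top; over half out, it tips off.
- rack: Fixed brown wooden rack 200 x 176 mm (x, y); origin: centre of underside. 3 grooves along x at y = -56, 0, 56 mm, 48 mm wide, floor 34 mm above the table; ridges 8 mm wide, tops at 40 mm. The -x end (x = -100 mm) is open, free space beyond; an end ridge closes the +x end at x = +88 mm. Plates start 8 to 33 mm inside the open end, their +x along the rack's, so 55 mm or more of groove is free behind them.
- packing_c (a point): Centre (half-way up) of the loose packing plate, a plain bright steel plate 100 x 44 x 8 mm, 0.27 kg, lying on top of the anvil. x along its length, y across its width, z up; its top is 4 mm above this point and 73 mm above the table.
- anvil: Fixed squat cast iron nail anvil. Origin at the centre of its underside. Foot 130 x 100 mm (x, y), 30 mm high; above it a block 90 x 36 mm (x, y) up to the flat face 65 mm above the table. The packing plate is 4 mm wider than this block on either side, so fingertips can pass beside and below its edges.

How it is judged:
On the way:
1. the nail header lies in the rack with at least 25 mm of its length out past the open end (x of header_c in the frame of rack between -0.105 and -0.075 m and z of header_c in the frame of rack between 0.033 and 0.041 m and angle between header_c's own z axis and vertical below 0.1 rad), for 0.2 s.
At the end, for the whole second after the job is handed in: The nail header lies flat and at rest on the packing plate, centres within 15 mm and lengths within 11 degrees (either way round); the packing plate still lies flat on the anvil's face, centre within 20 mm and length within 14 degrees of the anvil's (horizontal distance between header_c and packing_c below 0.015 m and z of header_c in the frame of packing_c between 0.004 and 0.01 m and angle between the x axis of header_c and the x axis of packing_c, either way round below 0.2 rad and angle between header_c's own z axis and vertical below 0.08 rad and horizontal distance between packing_c and anvil below 0.02 m and z of packing_c in the frame of anvil between 0.066 and 0.072 m and angle between the x axis of packing_c and the x axis of anvil, either way round below 0.25 rad and linear speed of header below 0.02 m/s); the robot touches nothing.
It also fails if it takes over 56 s, if anything falls off the work surface, if the arm or the gripper's body presses on something with over 40 N, if the wrist force passes 120 N, or if a joint passes its speed limit or range.

### The arm

A 7-joint arm with a two-finger parallel gripper is mounted at the origin on the work surface. World frame = base frame: x ahead of the robot, y to its left, z up, the work surface at z = 0. Lengths are in m, angles in rad, forces in N, time in s.
With the tool pointing down it reaches from about 0.425 to 1.025 m from the base axis. Payload 9.4 kg.
Tool frame: the origin (TCP) lies at the very end of the fingers, on their centre line; the grasp point (between the pads) lies ctrl.grasp_offset behind it (ctrl.grasp_offset is the distance from the TCP to the grasp point, in m); y points along the fingers, x is the direction in which the jaws open and shut, and the axes are right-handed (so a half turn about y gives the same grasp; the last joint's range is limited). The gripper opens to 93 mm and grips with 3 to 60 N. Pads are 15 mm wide; open, the fingers measure 128 mm over their backs; the gripper's body (75 mm by 188 mm) begins 65 mm behind the grasp point.
Start: joints at [-1.244, 0.599, -0.003, 1.599, 0.002, 0.943, -0.08], TCP at [0.285, 0.667, 0.219] pointing down, gripper open.
Joint ranges: [-2.57, 2.57], [-0.35, 1.97], [-1.29, 1.29], [0.11, 2.56], [-1.05, 4.19], [0.11, 1.86], [-2.63, 2.63]. Speed limits (rad/s): [2.22, 2.22, 3.01, 3.01, 3.14, 3.14, 3.14].

### API

Orientations are given as a unit quaternion [w, x, y, z].
In Python, from bench import ctrl gives the robot as it stands.
- The arm moves only by the shell command python3 -m handwheel 'ROWS' [OPENING] [FORCE]. ROWS is text: rows parted by semicolons, each of 6 numbers parted by spaces: the shift along the world's x, y, z in mm, then the turn, a rotation vector about the world's x, y, z in degrees. In form: dx dy dz rx ry rz; .... A call has exactly 10 rows; each row shifts and turns the commanded pose from where the row before left it; what a row does not reach is not made up. A row lasts 1/12 s, in which the tool goes at most 41.7 mm and 7.16 degrees, less where a joint would pass 70% of its speed; a pose out of reach is approached as far as the arm can. A call with a gripper value outside its range is refused whole. OPENING is the finger opening in mm, from 0 to 93, set as the call begins (- or left out, the last holds). The fingers move at their own pace and stop on an object; FORCE is the grip in N (left out, the last holds). Time passes only in rows, so rows that do not move let the fingers close, or fill a call up. It gives the time, the measured TCP pose, the force and the opening at its end, in the units of the state.
- ctrl.read_state(): the state, without advancing time (a new reading comes with each control period).
- ctrl.camera(name): name is "side" or "top"; returns a dict with "img" (480x640x3 uint8, blue, green, red), "K" (3x3 intrinsics, pixels), "rvec" (rotation vector, rad) and "tvec" (3), from world to camera coordinates, as OpenCV has them. Camera axes: x right, y down, z forward; pixel columns grow to the right and rows downward; lengths in m; the calibration is good to about 2 mm. A picture is of the moment at which its call begins. There is no depth.
- ctrl.job_done(): hands the job in, once; it reports no verdict.
Trained networks look in a picture, given as the dict that the camera call returned (one of the last four; its "shot" number tells which), for a name from the list of things; names that differ only in an ending like _2 or _b are one class to them, and where a whole thing is asked for, a point or a joint stands for the part that bears it (a point fixed in the world has none). Each returns a list of dicts, best first, with "score" (0 to 1); they miss things now and then, are a little off and sometimes report something else, mostly with a low value. They report only what shows in the picture. A call takes as long as a camera call.
- ctrl.recognise(query, picture): "rect" ([left, top, width, height] in pixels, round what is visible of it).
- ctrl.pinpoint(query, picture): "point" ([row, column] in pixels: a listed point, or the origin of a listed thing).
The state is a dict: "time": time; "joint_positions": joint angles; "joint_vel": joint speeds; "tau": joint torques, N m; "position": TCP position; "eef_rot": TCP orientation; "contact_force": force on the tool from outside, world axes, zero at the start; "torque": the same for the moment, N m; "opening": finger opening in m.
Only numpy, scipy, OpenCV 4.12 (cv2) and the standard library are available. Lean on these libraries where they do the work, as an engineer would, in place of code of your own. Each camera call takes 0.05 s, during which the arm holds its last target. There are 200 camera calls.

## Working session

There is one attempt and no reset: what is moved stays moved. The work goes in short steps, Python scripts to look and compute and a shell command to move; the robot and the scene stay as the last step left them, time stands still between calls to the robot, and variables do not carry over. Pictures are saved under pics/ and viewed, about 8 in all and at most 12, crops included, and the job is handed in when it is done.

```bash
mkdir -p pics; ls
cat > h.py <<'E'
import numpy as np,cv2
from bench import ctrl
def P(c):
    R,_=cv2.Rodrigues(np.array(c["rvec"],float)); return np.array(c["K"],float),R,np.array(c["tvec"],float).reshape(3)
def at_z(c,rc,z):
    K,R,t=P(c); d=R.T@np.linalg.solve(K,[rc[1],rc[0],1.]); o=-R.T@t
    return o+d*(z-o[2])/d[2]
def proj(c,p):
    p2,_=cv2.projectPoints(np.array(p,float).reshape(-1,3),np.array(c["rvec"],float),np.array(c["tvec"],float),np.array(c["K"],float),None); return p2.reshape(-1,2)
E
python3 - <<'E'
from h import *
s=ctrl.read_state(); print(s["position"],s["eef_rot"],ctrl.grasp_offset)
for n in("top","side"):
    c=ctrl.camera(n); cv2.imwrite(f"pics/{n}0.png",c["img"])
    K,R,t=P(c); print(n,(-R.T@t).round(3),K[0,0])
    for q,z in(("header_c",.037),("rack",0),("packing_c",.069),("anvil",0)):
        for r in ctrl.pinpoint(q,c)[:3]: print(q,np.round(r["point"],1),round(r["score"],2),at_z(c,r["point"],z).round(4))
E
```

```text
pics
[0.28470423 0.66622545 0.2177681 ] [-0.58976689  0.59045938  0.38913313 -0.39001043] 0.0188
top [0.391 0.011 0.847] 463.5551740055608
header_c [280.  249.9] 0.84 [0.4937 0.1524 0.037 ]
rack [249.8 231.7] 0.75 [0.5514 0.2    0.    ]
rack [300.2 473.6] 0.57 [ 0.5004 -0.252   0.    ]
packing_c [291.3 478. ] 0.8 [ 0.5071 -0.2376  0.069 ]
packing_c [278.3 247.8] 0.53 [0.4921 0.1507 0.069 ]
anvil [298.7 473. ] 0.63 [ 0.503  -0.2509  0.    ]
side [0.464 0.837 0.53 ] 607.2143013508936
header_c [316.8 345.3] 0.72 [0.5039 0.1575 0.037 ]
rack [354.7 306.7] 0.74 [0.5516 0.1997 0.    ]
packing_c [180.9 359.7] 0.71 [ 0.5095 -0.2417  0.069 ]
anvil [213.3 358.5] 0.62 [ 0.5089 -0.2413  0.    ]
```

View pics/top0.png

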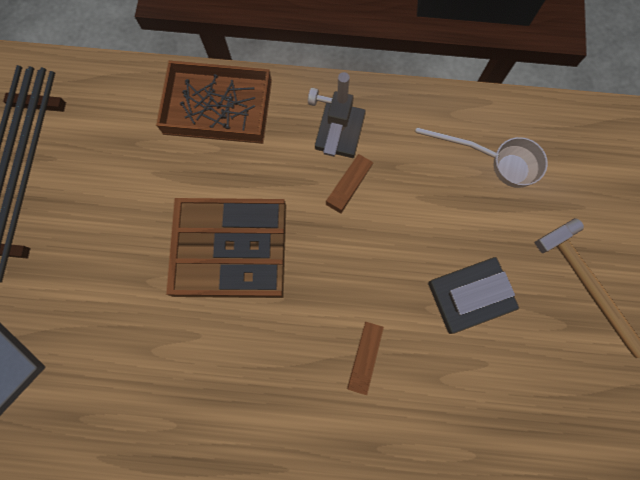

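View pics/side0.png

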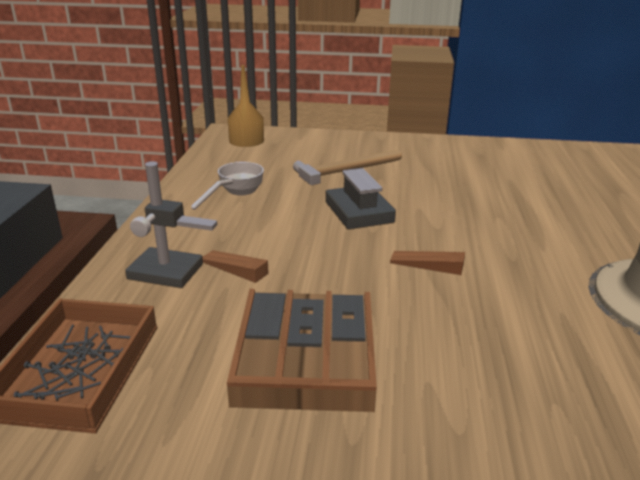

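The top picture shows the one-hole plate at (row 278, col 248) in the lowest groove. The rack's open end is on the right (world -y), at col ~284. The anvil and bright plate are at (293, 480), and the side view agrees. Next I'll get outlines by segmentation.

Run:
```python
from h import *
c=ctrl.camera("top"); im=c["img"]; hsv=cv2.cvtColor(im,cv2.COLOR_BGR2HSV)
def rect(mask,seed,z,nm):
    n,l,st,ce=cv2.connectedComponentsWithStats(mask.astype(np.uint8),connectivity=4)
    k=l[seed]; 
    if k==0: print(nm,"seed miss",hsv[seed]);return
    ct,_=cv2.findContours((l==k).astype(np.uint8),cv2.RETR_EXTERNAL,cv2.CHAIN_APPROX_NONE)
    ct=max(ct,key=cv2.contourArea).reshape(-1,2)
    w=np.array([at_z(c,(v,u),z)[:2] for u,v in ct])*1000
    (cx,cy),(a,b),ang=cv2.minAreaRect(w.astype(np.float32))
    bx=cv2.boxPoints(((cx,cy),(a,b),ang)); e=max((bx[1]-bx[0],bx[2]-bx[1]),key=np.linalg.norm)
    if e[1]<0:e=-e
    print(nm,len(ct),"c",round(cx,1),round(cy,1),"size",round(a,1),round(b,1),"long axis deg",np.degrees(np.arctan2(e[1],e[0])).round(1))
h,s,v=cv2.split(hsv)
print(hsv[278,232],hsv[295,480],hsv[320,460],hsv[290,200],hsv[300,330],hsv[294,230])
dark=(s<90)&(v<110)
rect(dark,(275,232),.04,"header")
rect(dark,(320,460),.03,"foot(with plate occl)")
rect((s<90)&(v>115),(295,480),.073,"packing")
cr=im[180:320,150:310]; a=cv2.resize(cr,None,fx=2.5,fy=2.5,interpolation=cv2.INTER_CUBIC)
b=cv2.resize(im[245:345,415:535],None,fx=3.2,fy=3.2,interpolation=cv2.INTER_CUBIC)
o=np.zeros((360,800,3),np.uint8); o[:350,:400]=a; o[:320,405:789]=b; cv2.imwrite("pics/crop1.png",o)
```

```text
[114  21  60] [122  29 133] [120  20  65] [ 12 144 115] [ 16 110 125] [ 11 149 108]
header 160 c 499.2 156.5 size 44.2 100.1 long axis deg 95.5
foot(with plate occl) 344 c 506.6 -241.4 size 99.4 134.9 long axis deg 115.2
packing 154 c 505.7 -244.4 size 43.4 99.5 long axis deg 114.4
```

View pics/crop1.png

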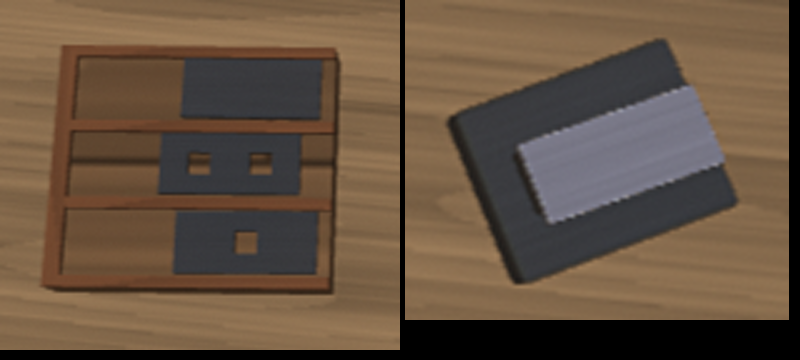

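The crop confirms it: the one-hole plate's rear end is at crop column ~175, with free groove behind it. The bright plate sits squarely on the anvil. The measured sizes (100×44 and 99.5×43.4 mm) match the given ones. Next I work out the offsets.

Run:
```python
from h import *
from scipy.spatial.transform import Rotation as Ro
s=ctrl.read_state(); q=s["eef_rot"]; R=Ro.from_quat([q[1],q[2],q[3],q[0]]).as_matrix()
print(R.round(3)); a=np.degrees(np.arctan2(R[1,0],R[0,0])); print("jaw yaw",a,"to 5.5:",(5.5-a+90)%180-90, "to 24.4", (24.4-a+90)%180-90)
p=np.array([491.5,236.1]); print(p-s["position"][:2]*1000, s["position"])
```

```text
[[ 0.393  0.    -0.92 ]
 [ 0.92  -0.     0.393]
 [-0.    -1.    -0.   ]]
jaw yaw 66.86515362542113 to 5.5: -61.36515362542113 to 24.4 -42.46515362542113
[ 206.63589742 -430.57089455] [0.2848641  0.66667089 0.21863087]
```

```bash
python3 -m handwheel '17 -36 0 0 0 -6.1; 17 -36 0 0 0 -6.1; 17 -36 0 0 0 -6.1; 17 -36 0 0 0 -6.1; 17 -36 0 0 0 -6.1; 17 -36 0 0 0 -6.1; 17 -36 0 0 0 -6.1; 17 -36 0 0 0 -6.1; 17 -36 0 0 0 -6.1; 17 -36 0 0 0 -6.1' 0 40
python3 - <<'E'
from h import *
from scipy.spatial.transform import Rotation as Ro
s=ctrl.read_state(); q=s["eef_rot"]; R=Ro.from_quat([q[1],q[2],q[3],q[0]]).as_matrix()
print("yaw",np.degrees(np.arctan2(R[1,0],R[0,0])),R[2].round(3)); print(np.array([491.5,236.1])-s["position"][:2]*1000)
E
```

```text
time: 1.38
position: [0.4554, 0.305, 0.219]
eef_rot: [0.706, -0.706, -0.035, 0.034]
contact_force: [0.4, 0.4, -0.6]
opening: 0.0309
yaw 5.572530940825943 [ 0.001 -1.     0.001]
[ 36.07220963 -68.90582702]
```

```bash
python3 -m handwheel '12 -23 0 0 0 0; 12 -23 0 0 0 0; 12 -23 0 0 0 0; 0 0 -30 0 0 0; 0 0 -30 0 0 0; 0 0 -30 0 0 0; 0 0 -30 0 0 0; 0 0 -24 0 0 0; 0 0 -15 0 0 0; 0 0 0 0 0 0'
python3 - <<'E'
from h import *
c=ctrl.camera("top"); d=ctrl.camera("side")
a=cv2.resize(c["img"][180:320,150:310],None,fx=2.5,fy=2.5,interpolation=cv2.INTER_CUBIC)
b=cv2.resize(d["img"][230:430,210:410],None,fx=2,fy=2,interpolation=cv2.INTER_CUBIC)
o=np.zeros((400,800,3),np.uint8); o[:350,:400]=a; o[:,400:]=b; cv2.imwrite("pics/c2.png",o)
E
```

```text
time: 2.22
position: [0.4896, 0.237, 0.0569]
eef_rot: [-0.705, 0.707, 0.035, -0.038]
contact_force: [-0.8, -0.0, 0.6]
opening: 0.0007
```

View pics/c2.png

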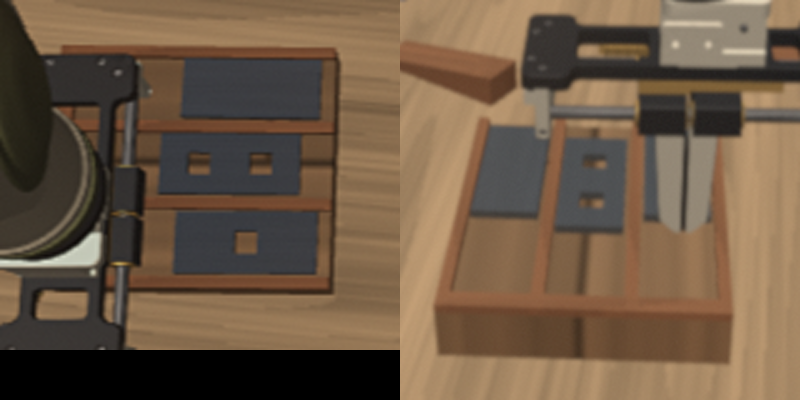

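The shut fingertips hang over the free part of the header's groove (right picture, ~(685,228)), clear of the plate's rear end. I'll lower them and check.

```bash
python3 -m handwheel '1.5 0 -8 0 0 0; 0 0 -6 0 0 0; 0 0 -4 0 0 0; 0 0 -2 0 0 0; 0 0 0 0 0 0; 0 0 0 0 0 0; 0 0 0 0 0 0; 0 0 0 0 0 0; 0 0 0 0 0 0; 0 0 0 0 0 0'
```

```text
time: 3.15
position: [0.4924, 0.2377, 0.0398]
eef_rot: [0.706, -0.706, -0.036, 0.036]
contact_force: [0.1, 0.5, 0.5]
opening: 0.0003
```

```bash
python3 -m handwheel '0 0 -3.3 0 0 0; 0.5 -5 0 0 0 0; 0.8 -8 0 0 0 0; 0.8 -8 0 0 0 0; 0.8 -8 0 0 0 0; 0.8 -8 0 0 0 0; 0.8 -8 0 0 0 0; 0.8 -8 0 0 0 0; 0 0 0 0 0 0; 0 0 0 0 0 0'
cat >> h.py <<'E'
def rect(c,seedpt,z,nm,lo=0,hi=110):
    hsv=cv2.cvtColor(c["img"],cv2.COLOR_BGR2HSV); _,s,v=cv2.split(hsv)
    mask=((s<90)&(v>=lo)&(v<hi)).astype(np.uint8)
    n,l,st,ce=cv2.connectedComponentsWithStats(mask,connectivity=4)
    u,w=proj(c,seedpt)[0].round().astype(int); k=l[w,u]
    if k==0: print(nm,"seed miss",hsv[w,u]);return
    ct,_=cv2.findContours((l==k).astype(np.uint8),cv2.RETR_EXTERNAL,cv2.CHAIN_APPROX_NONE)
    ct=max(ct,key=cv2.contourArea).reshape(-1,2)
    p=np.array([at_z(c,(v,u),z)[:2] for u,v in ct])*1000
    r=cv2.minAreaRect(p.astype(np.float32)); bx=cv2.boxPoints(r)
    e=max((bx[1]-bx[0],bx[2]-bx[1]),key=np.linalg.norm); e=e*np.sign(e[1])
    print(nm,"c",np.round(r[0],1),"size",np.round(r[1],1),"deg",np.degrees(np.arctan2(e[1],e[0])).round(1),"ymin",p[:,1].min().round(1),"box",bx.round(1).tolist())
E
python3 - <<'E'
from h import *
c=ctrl.camera("top"); rect(c,[.504,.1,.04],.04,"header")
cv2.imwrite("pics/c3.png",cv2.resize(c["img"][180:330,150:350],None,fx=3,fy=3))
E
```

```text
time: 3.98
position: [0.4978, 0.1839, 0.0364]
eef_rot: [-0.706, 0.706, 0.036, -0.036]
contact_force: [0.3, 1.3, 0.2]
opening: 0.0005
header c [536.8 315.7] size [275.1 484.3] deg 93.5 ymin 70.2 box [[384.79998779296875, 549.0], [414.20001220703125, 65.5999984741211], [688.7999877929688, 82.4000015258789], [659.2999877929688, 565.7000122070312]]
```

View pics/c3.png

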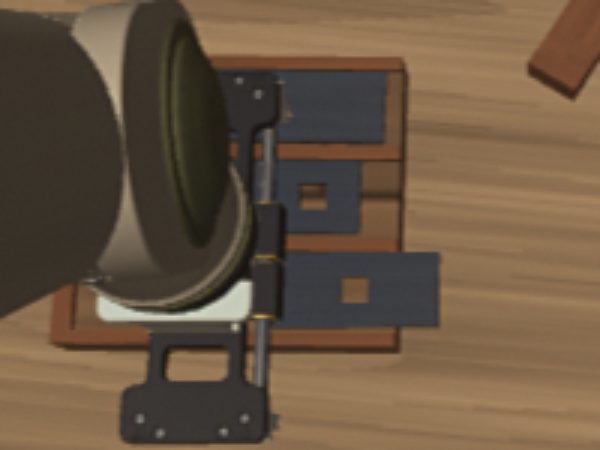

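The header is moving cleanly: its hole is at crop (355,290) and its front end at col 440, past the rack end at col ~400. By my measure it has moved about 34.5 mm, with about 19 mm to go.

```bash
python3 -m handwheel '0.4 -4 0 0 0 0; 0.4 -4 0 0 0 0; 0.4 -4 0 0 0 0; 0.4 -4 0 0 0 0; 0.3 -3 0 0 0 0; 0 0 0 0 0 0; 0 0 0 0 0 0; -0.5 6 0 0 0 0; -0.5 6 0 0 0 0; 0 0 20 0 0 0'
python3 -m handwheel '0 0 25 0 0 0; 0 0 35 0 0 0; 0 0 35 0 0 0; -1 30 0 0 0 0; -2 35 0 0 0 0; -3 35 0 0 0 0; 0 0 0 0 0 0; 0 0 0 0 0 0; 0 0 0 0 0 0; 0 0 0 0 0 0' 70
python3 - <<'E'
from h import *
c=ctrl.camera("top"); rect(c,[.502,.08,.04],.04,"header")
cv2.imwrite("pics/c4.png",cv2.resize(c["img"][180:330,150:350],None,fx=3,fy=3))
print([ (r["point"],r["score"],at_z(c,r["point"],.037)) for r in ctrl.pinpoint("header_c",c)[:1]])
E
```

```text
time: 4.87
position: [0.4971, 0.1792, 0.0541]
eef_rot: [-0.706, 0.706, 0.036, -0.038]
contact_force: [-0.4, -0.2, 0.5]
opening: 0.0004
time: 5.7
position: [0.4925, 0.2766, 0.1512]
eef_rot: [-0.706, 0.707, 0.036, -0.036]
contact_force: [-0.6, -1.2, -0.4]
opening: 0.0623
header c [505.  104.9] size [ 42.5 100.8] deg 95.5 ymin 53.0 box [[479.0, 153.0], [488.70001220703125, 52.599998474121094], [531.0, 56.70000076293945], [521.2999877929688, 157.10000610351562]]
[([279.1, 276.2], 0.85, array([0.49965291, 0.10656234, 0.037     ]))]
```

View pics/c4.png

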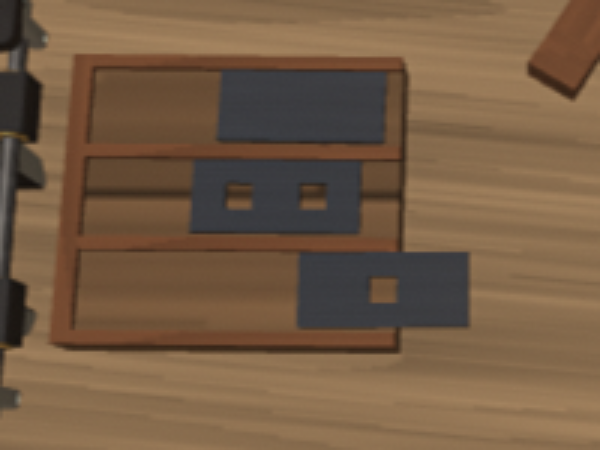

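The header now sticks out about 41 mm, with its front end at crop col 469 and the rack end at col 400. It lies flat and aligned at 95.5°. I'll approach the side grip at (507, 79.5).

```bash
python3 -m handwheel '2 -28 0 0 0 0; 2 -28 0 0 0 0; 2 -28 0 0 0 0; 2 -28 0 0 0 0; 2 -28 0 0 0 0; 2 -28 0 0 0 0; 2.7 -29 0 0 0 0; 0 0 -30 0 0 0; 0 0 -30 0 0 0; 0 0 -20 0 0 0' 70 60
python3 -m handwheel '0 0 -15 0 0 0; 0 0 -10 0 0 0; 0 0 -6 0 0 0; 0 0 -4 0 0 0; 0 0 0 0 0 0; 0 0 0 0 0 0; 0 0 0 0 0 0; 0 0 0 0 0 0; 0 0 0 0 0 0; 0 0 0 0 0 0'
python3 - <<'E'
from h import *
c=ctrl.camera("side"); print(ctrl.read_state()["position"])
cv2.imwrite("pics/c5.png",cv2.resize(c["img"][180:330,260:460],None,fx=3,fy=3))
E
```

```text
time: 6.63
position: [0.5071, 0.0789, 0.07]
eef_rot: [-0.706, 0.706, 0.035, -0.035]
contact_force: [-1.1, 0.4, 0.1]
opening: 0.07
time: 7.47
position: [0.5074, 0.0808, 0.0367]
eef_rot: [0.706, -0.706, -0.037, 0.036]
contact_force: [-0.0, 1.0, -0.4]
opening: 0.0704
[0.50742399 0.08080937 0.03661818]
```

View pics/c5.png

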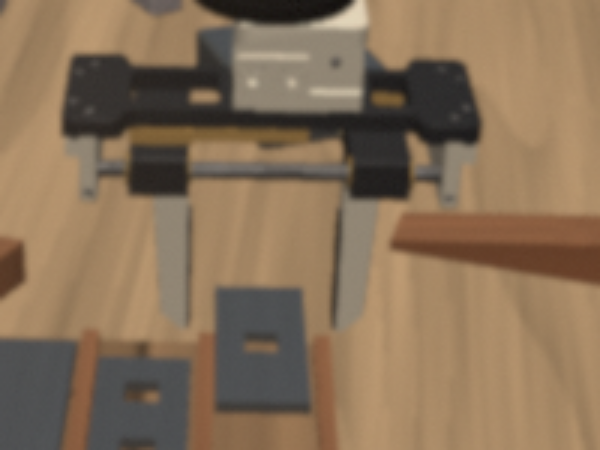

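The open fingers straddle the protruding end, with tips at crop (185,325) and (345,325), clear of the rack. I'll lower a little more and grip.

```bash
python3 -m handwheel '0 -1 -2 0 0 0; 0 0 -2 0 0 0; 0 0 0 0 0 0; 0 0 0 0 0 0; 0 0 0 0 0 0; 0 0 0 0 0 0; 0 0 0 0 0 0; 0 0 0 0 0 0; 0 0 0 0 0 0; 0 0 0 0 0 0' 70 60
python3 -m handwheel '0 0 0 0 0 0; 0 0 0 0 0 0; 0 0 0 0 0 0; 0 0 0 0 0 0; 0 0 0 0 0 0; 0 0 0 0 0 0; 0 0 0 0 0 0; 0 0 0 0 0 0; 0 0 0 0 0 0; 0 0 0 0 0 0' 30 60
```

```text
time: 8.35
position: [0.5073, 0.0797, 0.0324]
eef_rot: [-0.706, 0.706, 0.036, -0.036]
contact_force: [0.3, -0.5, -0.9]
opening: 0.0699
time: 9.18
position: [0.5073, 0.0797, 0.0323]
eef_rot: [-0.706, 0.706, 0.036, -0.036]
contact_force: [0.6, -0.7, 0.1]
opening: 0.0431
```

```bash
python3 -m handwheel '0 0 5 0 0 0; 0 0 8 0 0 0; 0 0 10 0 0 0; 0 0 15 0 0 0; 0 0 15 0 0 0; 0 0 15 0 0 0; 0 0 15 0 0 0; 0 0 10 0 0 0; 0 0 7 0 0 0; 0 0 0 0 0 0'
python3 - <<'E'
from h import *
c=ctrl.camera("side"); 
cv2.imwrite("pics/c6.png",cv2.resize(c["img"][130:330,240:480],None,fx=3,fy=3))
E
```

```text
time: 10.02
position: [0.5078, 0.0799, 0.1339]
eef_rot: [0.706, -0.706, -0.037, 0.035]
contact_force: [0.0, 0.2, -3.4]
opening: 0.043
```

View pics/c6.png

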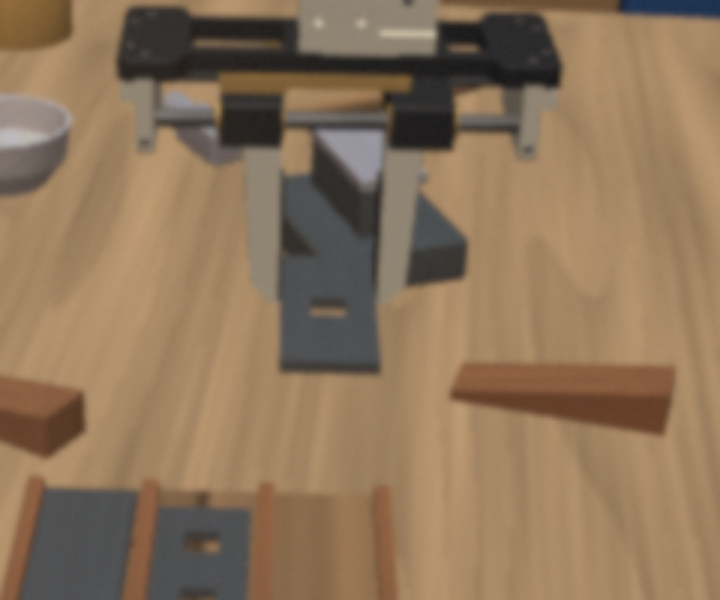

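The header is held between the fingers and hangs clear of the rack (hole at crop (328,308)). I'll carry it over the anvil with a +18.9° turn.

```bash
python3 -m handwheel '0.8 -34.7 0 0 0 1.9; 0.8 -34.7 0 0 0 1.9; 0.8 -34.7 0 0 0 1.9; 0.8 -34.7 0 0 0 1.9; 0.8 -34.7 0 0 0 1.9; 0.8 -34.7 0 0 0 1.9; 0.8 -34.7 0 0 0 1.9; 0.8 -34.7 0 0 0 1.9; 0.8 -34.7 0 0 0 1.9; 0.8 -34.7 0 0 0 1.8'
python3 -m handwheel '0 0 -10 0 0 0; 0 0 -10 0 0 0; 0 0 -8 0 0 0; 0 0 -5 0 0 0; 0 0 0 0 0 0; 0 0 0 0 0 0; 0 0 0 0 0 0; 0 0 0 0 0 0; 0 0 0 0 0 0; 0 0 0 0 0 0'
python3 - <<'E'
from h import *
s=ctrl.read_state();print(s["position"],s["eef_rot"])
c=ctrl.camera("top");d=ctrl.camera("side")
for k in(c,d): print([(r["point"],r["score"]) for r in ctrl.pinpoint("header_c",k)[:1]],[(r["point"],r["score"]) for r in ctrl.pinpoint("packing_c",k)[:1]])
a=cv2.resize(c["img"][230:350,400:540],None,fx=2.8,fy=2.8,interpolation=cv2.INTER_CUBIC)
b=cv2.resize(d["img"][110:230,290:430],None,fx=2.8,fy=2.8,interpolation=cv2.INTER_CUBIC)
cv2.imwrite("pics/c7.png",np.hstack([a,b]))
E
```

```text
time: 10.9
position: [0.5145, -0.2689, 0.1312]
eef_rot: [0.691, -0.69, -0.152, 0.153]
contact_force: [0.6, 0.7, -2.1]
opening: 0.0432
time: 11.73
position: [0.5155, -0.2672, 0.0997]
eef_rot: [-0.69, 0.691, 0.152, -0.152]
contact_force: [-0.9, 0.9, -2.7]
opening: 0.043
[ 0.51551554 -0.26722677  0.09973312] [-0.69047024  0.69080097  0.15193484 -0.15152779]
[([291.6, 488.9], 0.87)] []
[([162.5, 361.8], 0.84)] [([180.9, 361.6], 0.65)]
```

View pics/c7.png

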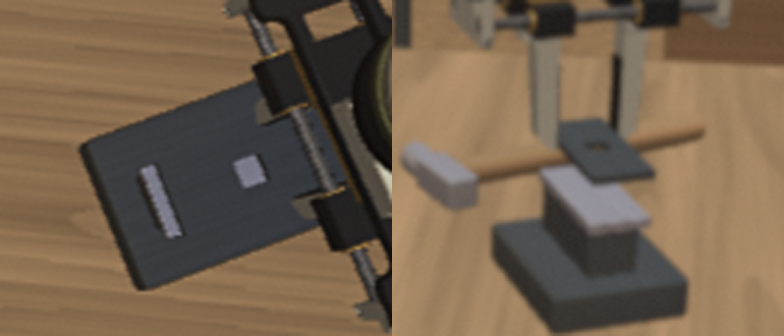

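The held header, with its hole at top-view pixel (291, 489), hovers level above the bright plate and parallel to it. I'll triangulate both before lowering.

Run:
```python
from h import *
c=ctrl.camera("top");d=ctrl.camera("side")
def M(k): K,R,t=P(k); return K@np.c_[R,t]
def tri(a,b):
    X=cv2.triangulatePoints(M(c),M(d),np.array(a[::-1],float).reshape(2,1),np.array(b[::-1],float).reshape(2,1)).ravel(); return X[:3]/X[3]*1000
print("hdr",tri([291.5,489.1],[162.5,361.8]).round(1),"pack",tri([291.3,478],[180.9,360.5]).round(1))
print("hdr top@.106",at_z(c,[291.4,489.3],.106)*1000,"side@.1035",at_z(d,[162.5,361.8],.1035)*1000)
# side-view bright packing rect and header rect
rect(d,[.5057,-.2444+.02,.073],.073,"pack side",115,256)
rect(d,[.5057,-.205,.1065],.1065,"hdr side")
```

```text
hdr [ 505.7 -244.   105.6] pack [ 507.4 -237.    71. ]
hdr top@.106 [ 503.16723672 -243.87659481  106.        ] side@.1035 [ 507.46611842 -249.88001518  103.5       ]
pack side c [ 502.6 -236.5] size [ 49.1 118.7] deg 117.5 ymin -290.1 box [[453.3999938964844, -195.1999969482422], [508.20001220703125, -300.5], [551.7999877929688, -277.8999938964844], [497.0, -172.5]]
hdr side c [ 513.1 -334.8] size [ 62.  307.1] deg 96.9 ymin -491.0 box [[463.8999938964844, -186.10000610351562], [500.70001220703125, -491.0], [562.2999877929688, -483.6000061035156], [525.4000244140625, -178.6999969482422]]
```

```bash
python3 -m handwheel '0 1.5 -6 0 0 0; 0 0 -6 0 0 0; 0 0 -5 0 0 0; 0 0 -4 0 0 0; 0 0 -2 0 0 0; 0 0 -1 0 0 0; 0 0 0 0 0 0; 0 0 0 0 0 0; 0 0 0 0 0 0; 0 0 0 0 0 0'
```

```text
time: 12.97
position: [0.5154, -0.2659, 0.0756]
eef_rot: [-0.691, 0.691, 0.152, -0.152]
contact_force: [-0.2, 0.2, -2.9]
opening: 0.043
```

```bash
python3 -m handwheel '0 0 -0.7 0 0 0; 0 0 -0.7 0 0 0; 0 0 -0.7 0 0 0; 0 0 0 0 0 0; 0 0 0 0 0 0; 0 0 0 0 0 0; 0 0 0 0 0 0; 0 0 0 0 0 0; 0 0 0 0 0 0; 0 0 0 0 0 0'
python3 - <<'E'
from h import *
d=ctrl.camera("side")
cv2.imwrite("pics/c8.png",cv2.resize(d["img"][130:240,300:420],None,fx=5,fy=5,interpolation=cv2.INTER_CUBIC))
E
```

```text
time: 13.8
position: [0.5154, -0.2658, 0.0733]
eef_rot: [-0.691, 0.691, 0.152, -0.152]
contact_force: [-0.9, 0.1, 1.1]
opening: 0.0429
```

View pics/c8.png

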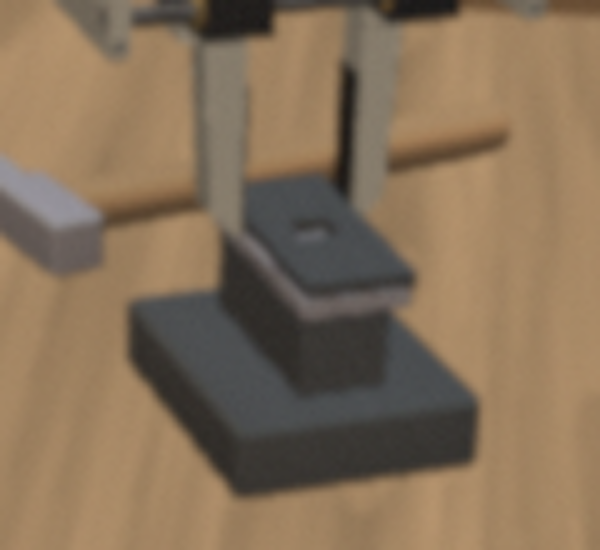

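The header (hole at crop (315,230)) rests on the bright plate with the edges matching. The force also shows contact: -2.9 N before, +1.1 N now. I'll release and lift away.

```bash
python3 -m handwheel '0 0 0 0 0 0; 0 0 0 0 0 0; 0 0 0 0 0 0; 0 0 0 0 0 0; 0 0 0 0 0 0; 0 0 0 0 0 0; 0 0 0 0 0 0; 0 0 0 0 0 0; 0 0 0 0 0 0; 0 0 0 0 0 0' 62
python3 -m handwheel '0 0 4 0 0 0; 0 0 8 0 0 0; 0 0 15 0 0 0; 0 0 25 0 0 0; 0 0 30 0 0 0; 0 0 30 0 0 0; 0 0 30 0 0 0; 0 0 0 0 0 0; 0 0 0 0 0 0; 0 0 0 0 0 0'
python3 -m handwheel '0 -35 0 0 0 0; 0 -35 0 0 0 0; 0 -35 0 0 0 0; 0 -35 0 0 0 0; 0 -35 0 0 0 0; 0 0 0 0 0 0; 0 0 0 0 0 0; 0 0 0 0 0 0; 0 0 0 0 0 0; 0 0 0 0 0 0'
python3 - <<'E'
from h import *
c=ctrl.camera("top");d=ctrl.camera("side")
for r in ctrl.pinpoint("header_c",c)[:1]+ctrl.pinpoint("packing_c",c)[:1]+ctrl.pinpoint("anvil",c)[:1]: print(np.round(r["point"],1),round(r["score"],2),at_z(c,r["point"],.076).round(4))
a=cv2.resize(c["img"][245:345,415:535],None,fx=3.3,fy=3.9,interpolation=cv2.INTER_CUBIC)
b=cv2.resize(d["img"][140:240,310:420],(396,390),interpolation=cv2.INTER_CUBIC)
cv2.imwrite("pics/c9.png",np.hstack([a,b]))
E
```

```text
time: 14.68
position: [0.5153, -0.2658, 0.0732]
eef_rot: [-0.691, 0.691, 0.152, -0.152]
contact_force: [-0.6, 0.5, -0.6]
opening: 0.0622
time: 15.52
position: [0.515, -0.2657, 0.2154]
eef_rot: [-0.691, 0.691, 0.152, -0.152]
contact_force: [-1.0, 0.0, 0.2]
opening: 0.0623
time: 16.35
position: [0.5157, -0.4391, 0.2149]
eef_rot: [0.691, -0.69, -0.152, 0.152]
contact_force: [-0.6, 0.5, 0.9]
opening: 0.0616
[295.8 482.2] 0.84 [ 0.4992 -0.2425  0.076 ]
[291.5 479.9] 0.49 [ 0.5061 -0.2386  0.076 ]
[301.9 471.8] 0.82 [ 0.4875 -0.2255  0.076 ]
```

View pics/c9.png

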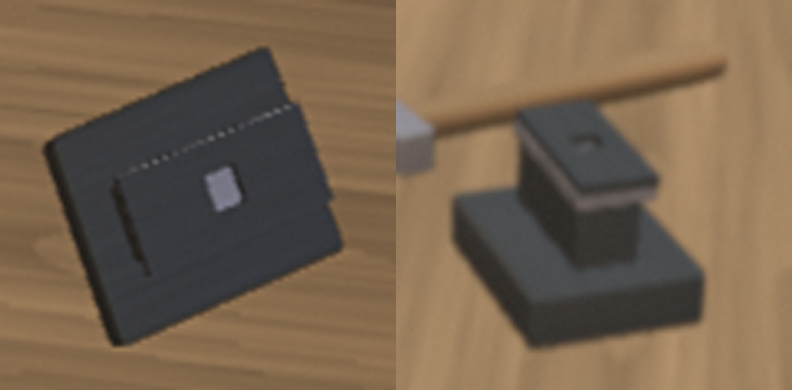

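The header lies flat on the packing plate with flush edges in both views. Its hole is at about (293, 483) in the top view, within a few mm of where the packing plate's centre was measured. The gripper is well clear.

```bash
python3 -c "
from bench import ctrl
print(ctrl.job_done(), ctrl.read_state()['time'])"
```

```text
the job is handed in; nothing more can be done
the job is handed in; nothing more can be done
```

The nail header is stacked flat on the packing plate, the gripper has let go and is well clear, and I handed the job in at about 16.5 s of the 56 s. The hand-in reports no verdict.

- **Slide:** I pushed the one-hole plate about 52 mm along its groove with the fingertips shut. It then stuck out about 41 mm past the rack's open end, lying flat, with its centre at about x = -0.090 m in the rack frame.
- **Stacking:** I gripped it by its sides, carried it over with a 19° turn, lowered it until the force reading showed contact, and released it.
- **Last checks:** In both camera views the header lies flat with its edges flush with the packing plate, and the packing plate shows no visible shift on the anvil. I read the hole's centre by eye at about (0.503, -0.243) m. Before stacking, the packing plate's outline was centred at (0.506, -0.244) m.
- **Disagreements:** The point networks differed from the outlines by about 4–7 mm for the packing plate and the header. I trusted the outlines, and the difference is within the 15 mm tolerance. My outline fit failed on the side view and on one top view because it merged with other parts, so I did not use those results.

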